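# Change over the duplex water filter

## Robot

A 7-joint arm with a two-finger parallel gripper is mounted at the origin on the work surface. World frame = base frame: x ahead of the robot, y to its left, z up, the work surface at z = 0. Lengths are in m, angles in rad, forces in N, time in s.
With the tool pointing down it reaches from about 0.425 to 0.925 m from the base axis. Payload 6.8 kg.
Tool frame: the origin (TCP) lies between the finger pads; the fingertips stand 22 mm ahead of it and the grasp point (between the pads) lies 3 mm ahead of it; z points along the fingers, y is the direction in which the jaws open and shut (so a half turn about z gives the same grasp; the last joint's range is limited). The gripper opens to 85 mm and grips with 20 to 120 N. Pads are 22 mm wide; open, the fingers measure 114 mm over their backs; the gripper's body (76 mm by 85 mm) begins 54 mm behind the grasp point. The pads swing forward as they close: fully open they stand 13 mm farther back than shut.
Start: joints at [1.029, 0.477, 0.022, 1.555, -0.011, 1.109, -0.083], TCP at [0.284, -0.612, 0.253] pointing down, gripper open.
Joint ranges: [-2.96, 2.96], [-0.34, 2.1], [-1.41, 1.46], [0.24, 2.44], [-1.37, 4.51], [0.17, 1.92], [-2.96, 2.96]. Speed limits (rad/s): [2.39, 2.39, 3.14, 3.14, 3.14, 3.14, 3.14].

## Interface

Orientations are given as a unit quaternion [w, x, y, z].
In Python, from station import bot gives the robot as it stands. The module is installed in compiled form; this text tells all that it offers.
- The arm moves only by the tool drive_tool, never from a script. Its argument "series" is one flat list of numbers, 7 for each row, row after row: the opening, from -1 (shut) to 1 (fully open), then the shift along the tool's x, y, z in mm, then the turn, a rotation vector about the tool's x, y, z in rad. In form: [jaw, x, y, z, wx, wy, wz, jaw, x, y, z, wx, wy, wz, ...]. A call has 1 to 12 rows; each row shifts and turns the commanded pose from where the row before left it, along the tool's axes as they then stand; what a row does not reach is not made up. A row lasts 1/8 s, in which the tool goes at most 62.5 mm and 10.7 degrees, less where a joint would pass 70% of its speed; a pose out of reach is approached as far as the arm can. A call with a gripper value outside its range is refused whole. The fingers move at their own pace and stop on an object; "force" is the grip in N (left out, the last holds). Time passes only in rows, so rows that do not move let the fingers close. It gives the time, the measured TCP pose, the force and the opening at its end, in the units of the state.
- bot.get_obs(): the state, without advancing time (a new reading comes with each control period).
- bot.read_camera(name): name is "scene" or "top" or "wrist"; returns a dict with "pixels" (400x640x3 uint8, blue, green, red), "camera_matrix" (3x3 intrinsics, pixels), "rvec" (rotation vector, rad) and "tvec" (3), from world to camera coordinates, as OpenCV has them. Camera axes: x right, y down, z forward; pixel columns grow to the right and rows downward; lengths in m; the calibration is good to about 2 mm. A picture is of the moment at which its call begins. There is no depth.
- bot.hand_in(): hands the job in, once; it reports no verdict.
The state is a dict: "t": time; "q": joint angles; "joint_vel": joint speeds; "joint_torque": joint torques, N m; "eef_pos": TCP position; "tool_rot": TCP orientation; "contact_force": force on the tool from outside, world axes, zero at the start; "torque": the same for the moment, N m; "gripper_width": opening from 0.0 (shut) to 1.0 (fully open).
Only numpy, scipy, OpenCV 4.12 (cv2) and the standard library are available. Lean on these libraries where they do the work, as an engineer would, in place of code of your own. Each camera call takes 0.05 s, during which the arm holds its last target. There are 200 camera calls.

## Task

The water filter in service (brown cartridge, blue lever along its pipe) is spent: change over to the standby filter beside it (clean cartridge, blue lever across its pipe). With one fingertip against the side of its arm, first push the standby lever round until it is fully open, in line with its pipe; only then push the spent filter's lever round until it is fully shut, straight across its pipe, so that the purifier never runs dry. Do not grip the levers, leave the red bypass lever shut, and leave all the loose things on and beside the board where they stand.

Things in the scene. Friction and masses are not known exactly. Their poses are not given: they have to be found in the camera images.
- standby_lever (a joint): blue lever of the STANDBY filter (lever starts across its pipe; clean white cartridge), rad. 0: fully open, arm along the pipe, pointing to the board's near edge. Grows clockwise seen from above. 1.571: fully shut, arm across the pipe, pointing left as seen from the robot. Stops at both ends; stays where left; friction 0.35 Nm (5 N at 75 mm)
- standby_stem (a point): point on the upright turning axis of the standby lever, at half the height of its arm: 103 mm above the bench. A hub 34 mm across sits round it
- standby_arm (a point): point in the middle of the standby lever's arm, 75 mm out from the axis; x points outward along the arm, y across it, z up. The arm is a straight bar 15 mm wide, 14 mm high (96 to 110 mm above the bench), round end 107 mm from the axis. Open air under it down to the pipe, whose top is 63 mm above the bench (76 mm at the valve's nuts, within 45 mm of the axis)
- duty_lever (a joint): blue lever of the spent filter IN SERVICE (lever starts along its pipe; brown cartridge), rad. 0: fully open, arm along the pipe, pointing to the board's near edge. Grows clockwise seen from above. 1.571: fully shut, arm across the pipe, pointing left as seen from the robot. Stops at both ends; stays where left; friction 0.35 Nm (5 N at 75 mm)
- duty_stem (a point): point on the upright turning axis of the duty lever, at half the height of its arm: 103 mm above the bench. A hub 34 mm across sits round it
- duty_arm (a point): point in the middle of the duty lever's arm, 75 mm out from the axis; x points outward along the arm, y across it, z up. The arm is a straight bar 15 mm wide, 14 mm high (96 to 110 mm above the bench), round end 107 mm from the axis. Open air under it down to the pipe, whose top is 63 mm above the bench (76 mm at the valve's nuts, within 45 mm of the axis)
- bypass_lever (a joint): red lever of the bypass valve on the middle pipe (no filter; stays shut), rad. 0: fully open, arm along the pipe, pointing to the board's near edge. Grows clockwise seen from above. 1.571: fully shut, arm across the pipe, pointing left as seen from the robot. Stops at both ends; stays where left; friction 0.35 Nm (5 N at 75 mm)
- bypass_stem (a point): point on the upright turning axis of the bypass lever, at half the height of its arm: 103 mm above the bench. A hub 34 mm across sits round it
- bypass_arm (a point): point in the middle of the bypass lever's arm, 75 mm out from the axis; x points outward along the arm, y across it, z up. The arm is a straight bar 15 mm wide, 14 mm high (96 to 110 mm above the bench), round end 107 mm from the axis. Open air under it down to the pipe, whose top is 63 mm above the bench (76 mm at the valve's nuts, within 45 mm of the axis)
- board: white board, 420 x 480 x 15 mm, fixed on the bench; origin at the centre of its underside; x runs along the three pipes away from the robot, y to the left. The lever axes stand in a row 50 mm nearer than the centre, 130 mm apart, bypass in the middle, the filter lines either way round. Beyond them lie the filter capsules, 80 mm high. Nothing else fixed on it is over 100 mm, levers apart
- sample_bottle: bystander, loose: capped clear sample bottle, 42 mm across, 95 mm tall, blue cap; stands on the board among the pipes; origin at the centre of its underside
- beaker: bystander, loose: small glass beaker, 48 mm across, 58 mm tall; stands on the board among the pipes; origin at the centre of its underside
- wash_bottle: bystander, loose: white wash bottle with red cap, 72 mm across, 168 mm tall with a thin spout to 200 mm; stands beside the board; origin at the centre of its underside
- spare_filter: bystander, loose: spare clean filter capsule standing on end, 60 mm across, 166 mm tall; beside the board; origin at the centre of its underside
- meter: bystander, loose: dark hand-held conductivity meter lying flat, 150 x 62 x 26 mm, beside the board; origin at the centre of its underside
- wrench: bystander, loose: steel spanner lying flat, 170 mm long, under 20 mm high, beside the board; origin at its middle

How it is judged:
By the outcome, as a careful person would: the job done as asked, in the order asked, and still so for the second after the job is handed in, with the robot touching nothing.
It also fails if it takes over 56 s, if anything falls off the work surface, if the arm or the gripper's body presses on something with over 40 N, if the wrist force passes 120 N, or if a joint passes its speed limit or range.

## Working session

There is one attempt and no reset: what is moved stays moved. The work goes in short steps, Python scripts to look and compute and a tool call to move; the robot and the scene stay as the last step left them, time stands still between calls to the robot, and variables do not carry over. Pictures are saved under pics/ and viewed, about 8 in all and at most 12, crops included, and the job is handed in when it is done.

Besides the shell and the picture viewer there is one more tool, called after "Call:" in YAML: its name, and indented under it one key for each argument. drive_tool: Moves the arm, as the interface text tells. Its arguments: {"type":"object","properties":{"series":{"type":"array"},"force":{"type":"number"}},"required":["series"]}

```bash
mkdir -p pics; cat > h.py <<'E'
import numpy as np, cv2
from station import bot
def shot(name, f):
    d=bot.read_camera(name); cv2.imwrite('pics/'+f,d['pixels']); return d
def ray(d,u,v,z):
    R=cv2.Rodrigues(np.array(d['rvec'],float))[0]; t=np.array(d['tvec'],float).ravel()
    p=cv2.undistortPoints(np.array([[[u,v]]],float),np.array(d['camera_matrix'],float),None).ravel()
    c=-R.T@t; r=R.T@np.array([p[0],p[1],1]); return c+r*(z-c[2])/r[2]
E
python3 - <<'E'
from h import *
import pickle
d=shot('top','t0.png'); s=shot('scene','s0.png'); pickle.dump((d,s),open('c.pkl','wb'))
o=bot.get_obs(); print(o)
E
```

```text
{'t': 0.1, 'q': array([ 1.02890395,  0.47772421,  0.02232517,  1.55634578, -0.01150172,
        1.10932683, -0.0830985 ]), 'joint_vel': array([ 0.00088026,  0.00107507, -0.00196083, -0.00242896,  0.0005846 ,
        0.00059305, -0.00031887]), 'joint_torque': array([ 5.48013108e-03, -5.97758639e+01,  1.61391858e+00, -2.81953132e+01,
        1.27716290e-02,  5.04687967e-03,  4.42550444e-06]), 'eef_pos': array([ 0.28350257, -0.61202165,  0.25242091]), 'tool_rot': array([-8.04533285e-04,  9.76565836e-01,  2.15217254e-01, -2.35036032e-04]), 'contact_force': array([-0.13277888,  0.39914211, -0.16125508]), 'torque': array([ 0.01942819, -0.00496225, -0.02066443]), 'gripper_width': 1.0013651120850229}
```

View pics/t0.png

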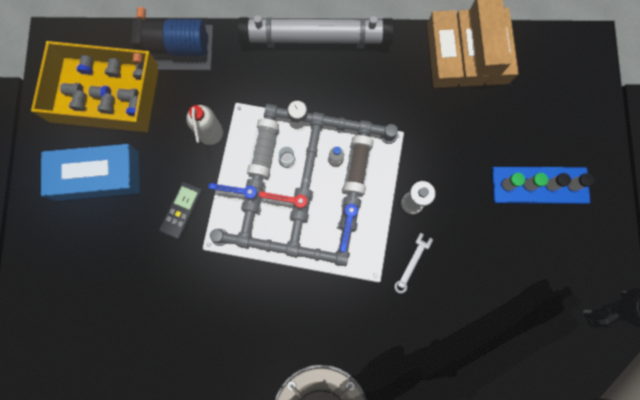

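View pics/s0.png

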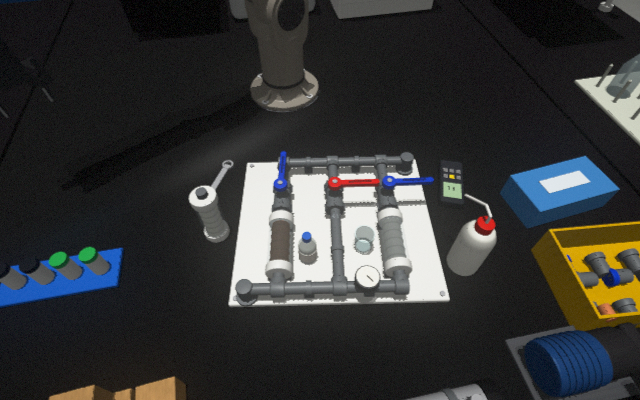

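The top view shows the standby lever's hub at (251,192), its arm pointing left to (212,187). The duty hub is at (351,211), its arm pointing near to (344,250), and the bypass hub is at (301,201). The wash bottle (205,125) and the spare filter (418,197) are both tall and stand clear of the sweeps.

```bash
python3 - <<'E'
from h import *
import pickle
d,s=pickle.load(open('c.pkl','rb'))
def seg(im,x0,y0,x1,y1,lo,hi):
    h=cv2.cvtColor(im,cv2.COLOR_BGR2HSV); m=cv2.inRange(h,lo,hi); k=np.zeros_like(m);k[y0:y1,x0:x1]=m[y0:y1,x0:x1]
    ys,xs=np.nonzero(k); return np.c_[xs,ys].astype(float)
B=((105,130,50),(130,255,255))
for n,c,boxes in(('top',d,[('sb',205,178,262,202),('du',336,200,362,255)]),('scene',s,[('sb',380,172,440,192),('du',270,148,292,194)])):
  for b in boxes:
    p=seg(c['pixels'],*b[1:],*B); w=np.array([ray(c,u,v,.108)[:2] for u,v in p])
    (m,sz,_)=cv2.minAreaRect((w*1000).astype(np.float32)); 
    vx,vy,x,y=cv2.fitLine((w*1000).astype(np.float32),cv2.DIST_HUBER,0,.01,.01).ravel()
    t=(w*1000-[x,y])@[vx,vy]; e1=np.array([x,y])+t.min()*np.array([vx,vy]); e2=np.array([x,y])+t.max()*np.array([vx,vy])
    print(n,b[0],len(p),'ends',e1.round(),e2.round(),'dir',np.degrees(np.arctan2(vy,vx)).round(1),sz)
for nm,u,v in(('sb',251,192),('by',301,201),('du',351,211)): print('top hub',nm,ray(d,u,v,.115).round(3))
for nm,u,v in(('sb',389,181),('by',335,183),('du',281,184)): print('scene hub',nm,ray(s,u,v,.115).round(3))
for nm,u,v,z in(('wash cap',197,112,.165),('wash spout',195,140,.2),('spare',422,191,.166)): print(nm,ray(d,u,v,z).round(3))
print('spout scene',ray(s,468,197,.2).round(3), ray(s,485,224,.168).round(3))
print('board corners', [ray(d,u,v,.015).round(3)[:2] for u,v in((236,104),(403,131),(380,281),(204,249))])
E
```

```text
top sb 254 ends [553. 167.] [573. 287.] dir 80.8 (120.94095611572266, 29.194416046142578)
top du 308 ends [408. -52.] [527. -77.] dir -12.2 (30.239904403686523, 121.14112091064453)
scene sb 368 ends [559. 164.] [576. 287.] dir 82.5 (123.23175048828125, 34.22969055175781)
scene du 270 ends [408. -52.] [530. -77.] dir -11.5 (28.659732818603516, 124.85311889648438)
top hub sb [0.554 0.177 0.115]
top hub by [0.532 0.051 0.115]
top hub du [ 0.508 -0.074  0.115]
scene hub sb [0.564 0.179 0.115]
scene hub by [0.544 0.052 0.115]
scene hub du [ 0.521 -0.073  0.115]
wash cap [0.746 0.31  0.165]
wash spout [0.663 0.302 0.2  ]
spare [ 0.549 -0.242  0.166]
spout scene [0.702 0.286 0.2  ] [0.751 0.309 0.168]
board corners [array([0.826, 0.241]), array([ 0.75 , -0.226]), array([ 0.338, -0.156]), array([0.419, 0.311])]
```

```bash
python3 - <<'E'
from h import *
import pickle
d,s=pickle.load(open('c.pkl','rb'))
a=cv2.resize(d['pixels'][95:155,170:240],None,fx=5.6,fy=5.6); b=cv2.resize(s['pixels'][180:250,440:510],None,fx=4.8,fy=4.8)
cv2.imwrite('pics/spout.png',np.hstack([a,b[:a.shape[0]]]))
E
```

```text
(no output)
```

View pics/spout.png

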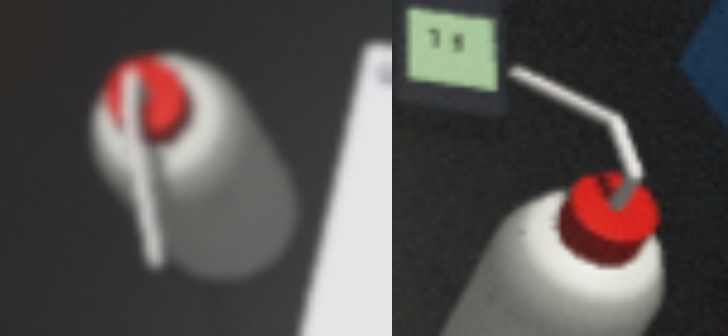

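```bash
python3 - <<'E'
from h import *
import pickle
d,s=pickle.load(open('c.pkl','rb'))
P=[np.array(c['camera_matrix'])@np.c_[cv2.Rodrigues(np.array(c['rvec'],float))[0],np.ravel(c['tvec'])] for c in(d,s)]
X=cv2.triangulatePoints(*P,np.array([197.7,142.3]),np.array([465.6,194.6]));print(X[:3].T/X[3])
E
```

```text
[[0.66922635 0.30627467 0.16152521]]
```

Call:
drive_tool:
  series: [-1, 0, 0, -12, 0, 0, -0.16, -1, 0, 0, -12, 0, 0, -0.16, -1, 0, 0, -12, 0, 0, -0.16, -1, 0, 0, -12, 0, 0, -0.16, -1, 0, 0, -12, 0, 0, -0.16, -1, 0, 0, -12, 0, 0, -0.16]

```text
t: 0.85
eef_pos: [0.2836, -0.6122, 0.3251]
tool_rot: [-0.001, 0.765, 0.644, 0.0]
contact_force: [0.4, -0.1, 0.2]
gripper_width: -0.001
```

Call:
drive_tool:
  series: [-1, 45, 9, 0, 0, 0, 0, -1, 45, 9, 0, 0, 0, 0, -1, 45, 9, 0, 0, 0, 0, -1, 45, 9, 0, 0, 0, 0, -1, 45, 9, 0, 0, 0, 0, -1, 45, 9, 0, 0, 0, 0, -1, 45, 9, 0, 0, 0, 0, -1, 45, 9, 0, 0, 0, 0, -1, 45, 9, 0, 0, 0, 0, -1, 45, 9, 0, 0, 0, 0]

```text
t: 2.1
eef_pos: [0.4517, -0.1839, 0.3251]
tool_rot: [-0.0, 0.767, 0.642, -0.0]
contact_force: [1.3, 0.2, -0.5]
gripper_width: -0.002
```

Call:
drive_tool:
  series: [-1, 45, 9, 0, 0, 0, 0, -1, 45, 9, 0, 0, 0, 0, -1, 45, 9, 0, 0, 0, 0, -1, 45, 9, 0, 0, 0, 0, -1, 45, 9, 0, 0, 0, 0, -1, 45, 9, 0, 0, 0, 0, -1, 45, 9, 0, 0, 0, 0, -1, 45, 9, 0, 0, 0, 0, -1, 45, 9, 0, 0, 0, 0, -1, 0, 0, 0, 0, 0, 0]

```text
t: 3.35
eef_pos: [0.602, 0.2034, 0.3245]
tool_rot: [-0.001, 0.765, 0.644, 0.0]
contact_force: [0.5, -0.1, -0.5]
gripper_width: -0.003
```

Call:
drive_tool:
  series: [-1, 30, -8, 0, 0, 0, 0, -1, 0, 0, 45, 0, 0, 0, -1, 0, 0, 45, 0, 0, 0, -1, 0, 0, 45, 0, 0, 0, -1, 0, 0, 35, 0, 0, 0, -1, 0, 0, 0, 0, 0, 0]

```text
t: 4.1
eef_pos: [0.5983, 0.2274, 0.1523]
tool_rot: [-0.001, 0.767, 0.641, -0.003]
contact_force: [0.3, -0.1, 0.1]
gripper_width: 0.003
```

```bash
python3 - <<'E'
from h import *
w=shot('wrist','w1.png'); s=shot('scene','s1.png')
c=s['pixels'][120:300,330:530]; c=cv2.resize(c,(512,460)); cv2.imwrite('pics/m1.png',np.hstack([cv2.resize(w['pixels'],(288,180)),np.zeros((180,0,3),np.uint8)]) if 0 else np.hstack([cv2.copyMakeBorder(cv2.resize(w['pixels'],(288,180)),0,280,0,0,0),c]))
print(bot.get_obs()['eef_pos'])
E
```

```text
[0.60052989 0.22950875 0.15629845]
```

View pics/m1.png

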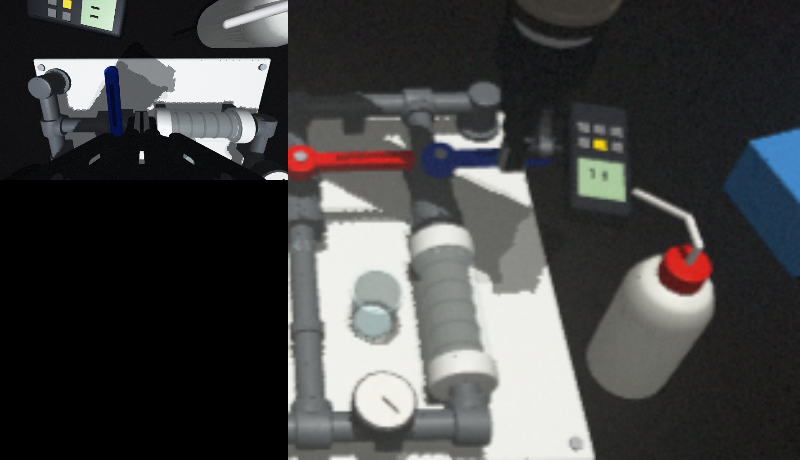

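Wrist view: the closed fingertips (141,120 in the small picture) are beside the far side of the blue arm (112,100), well clear of the spout and capsule. Next I descend, touch the arm and sweep.

Call:
drive_tool:
  series: [-1, 0, 0, 23, 0, 0, 0, -1, 0, 0, 23, 0, 0, 0, -1, 0, -4, 0, 0, 0, 0, -1, 0, -4, 0, 0, 0, 0, -1, 0, -4, 0, 0, 0, 0]

```text
t: 4.82
eef_pos: [0.5887, 0.2327, 0.1111]
tool_rot: [0.0, 0.767, 0.642, 0.001]
contact_force: [-0.3, 0.2, -0.0]
gripper_width: -0.001
```

Call:
drive_tool:
  series: [-1, 2.4, -7.4, 0, 0, 0, -0.131, -1, 2.4, -7.4, 0, 0, 0, -0.131, -1, 2.4, -7.4, 0, 0, 0, -0.131, -1, 2.4, -7.4, 0, 0, 0, -0.131]

```text
t: 5.32
eef_pos: [0.5613, 0.2419, 0.111]
tool_rot: [0.002, 0.573, 0.82, 0.003]
contact_force: [6.8, 2.4, -3.4]
gripper_width: 0.003
```

Call:
drive_tool:
  series: [-1, 2.4, -7.4, 0, 0, 0, -0.131, -1, 2.4, -7.4, 0, 0, 0, -0.131, -1, 2.4, -7.4, 0, 0, 0, -0.131, -1, 2.4, -7.4, 0, 0, 0, -0.131, -1, 2.4, -7.4, 0, 0, 0, -0.131, -1, 2.4, -7.4, 0, 0, 0, -0.131]

```text
t: 6.08
eef_pos: [0.5175, 0.2275, 0.111]
tool_rot: [0.002, 0.215, 0.977, 0.003]
contact_force: [3.2, 6.6, -3.7]
gripper_width: -0.001
```

```bash
python3 - <<'E'
from h import *
d=shot('top','t2.png');s=shot('scene','s2.png')
cv2.imwrite('pics/m2.png',np.hstack([cv2.resize(d['pixels'][90:290,190:420],(400,348)),cv2.resize(s['pixels'][130:304,320:520],(400,348))]))
o=bot.get_obs();print(o['eef_pos'],o['contact_force'],o['q'])
E
```

```text
[0.51685156 0.22655443 0.11078052] [0.99245335 3.4867034  0.07264969] [ 0.14707087  0.64387073 -0.89502829  1.89942848  0.63612605  0.9058707
  0.07328521]
```

View pics/m2.png

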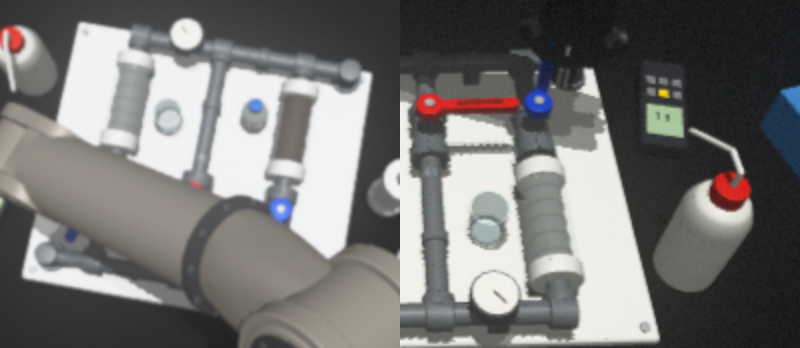

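Call:
drive_tool:
  series: [-1, 2.4, -7.4, 0, 0, 0, -0.131, -1, 2, -6, 0, 0, 0, -0.105, -1, 0, -2, 0, 0, 0, 0, -1, 0, 0, 0, 0, 0, 0]

```text
t: 6.68
eef_pos: [0.5071, 0.2145, 0.1107]
tool_rot: [0.001, 0.101, 0.995, 0.002]
contact_force: [-0.5, 5.7, 1.2]
gripper_width: 0.001
```

Call:
drive_tool:
  series: [-1, 0, -1.5, 0, 0, 0, 0, -1, 0, -1.5, 0, 0, 0, 0, -1, 0, 0, 0, 0, 0, 0]

```text
t: 7.05
eef_pos: [0.5064, 0.2124, 0.1108]
tool_rot: [0.001, 0.101, 0.995, 0.003]
contact_force: [0.4, 6.4, 0.5]
gripper_width: -0.0
```

Call:
drive_tool:
  series: [-1, 0, -1.5, 0, 0, 0, 0, -1, 0, -1.5, 0, 0, 0, 0, -1, 0, 0, 0, 0, 0, 0]

```text
t: 7.42
eef_pos: [0.5062, 0.2121, 0.111]
tool_rot: [0.001, 0.1, 0.995, 0.005]
contact_force: [2.6, 14.5, -6.9]
gripper_width: -0.001
```

The motion has stalled and the force is rising, so the lever is at its stop. I'll push a little more to confirm, then back off and lift.

Call:
drive_tool:
  series: [-1, 0, -1.5, 0, 0, 0, 0, -1, 0, -1.5, 0, 0, 0, 0, -1, 0, 0, 0, 0, 0, 0]

```text
t: 7.8
eef_pos: [0.5061, 0.2118, 0.1113]
tool_rot: [0.002, 0.099, 0.995, 0.008]
contact_force: [6.0, 22.0, -13.1]
gripper_width: -0.005
```

Call:
drive_tool:
  series: [-1, 0, 10, 0, 0, 0, 0, -1, 0, 10, 0, 0, 0, 0, -1, 0, 0, -50, 0, 0, 0, -1, 0, 0, -50, 0, 0, 0, -1, 0, 0, -50, 0, 0, 0, -1, 0, 0, 0, 0, 0, 0]

```text
t: 8.55
eef_pos: [0.5106, 0.2243, 0.2635]
tool_rot: [0.003, 0.101, 0.995, 0.001]
contact_force: [0.5, 0.4, 0.3]
gripper_width: -0.003
```

```bash
python3 - <<'E'
from h import *
s=shot('scene','s3.png'); w=shot('wrist','w3.png')
cv2.imwrite('pics/m3.png',np.hstack([cv2.resize(s['pixels'][120:300,230:450],(440,360)),cv2.resize(w['pixels'],(360,225),interpolation=3)[:, :] if 0 else cv2.copyMakeBorder(cv2.resize(w['pixels'],(360,225)),0,135,0,0,0)]))
o=bot.get_obs();print(o['eef_pos'],o['tool_rot'],o['contact_force'])
E
```

```text
[0.50906552 0.22244254 0.25946049] [ 4.92604739e-04  1.01359755e-01  9.94849564e-01 -5.50854544e-04] [-0.5070562  -0.38952793 -0.50848232]
```

View pics/m3.png

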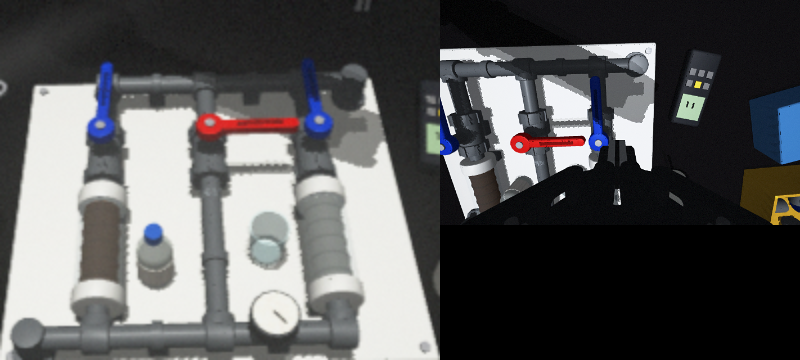

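Left (scene): both blue arms now lie parallel along their pipes, and red is still across. The standby lever is open. Now the duty lever.

Call:
drive_tool:
  series: [-1, 6, 0, 0, 0, 0, -0.03, -1, 0, -46, 0, 0, 0, 0, -1, 0, -46, 0, 0, 0, 0, -1, 0, -46, 0, 0, 0, 0, -1, 0, -46, 0, 0, 0, 0, -1, 0, -46, 0, 0, 0, 0, -1, 0, -46, 0, 0, 0, 0, -1, 0, -46, 0, 0, 0, 0, -1, 0, 0, 40, 0, 0, 0, -1, 0, 0, 40, 0, 0, 0, -1, 0, 0, 0, 0, 0, 0]

```text
t: 10.02
eef_pos: [0.445, -0.0927, 0.1765]
tool_rot: [-0.004, 0.085, 0.996, 0.001]
contact_force: [-0.9, 0.7, -0.2]
gripper_width: -0.001
```

```bash
python3 - <<'E'
from h import *
o=bot.get_obs();p=o['eef_pos'];s=np.array([.512,-.073]);r=p[:2]-s;a=np.radians(-9.9)
print(p,o['tool_rot'],o['q'].round(2),'ex',r@[np.cos(a),np.sin(a)],'ey',r@[-np.sin(a),np.cos(a)])
s=shot('scene','s4.png'); w=shot('wrist','w4.png')
cv2.imwrite('pics/m4.png',np.hstack([cv2.resize(s['pixels'][120:300,230:450],(440,360)),cv2.copyMakeBorder(cv2.resize(w['pixels'],(360,225)),0,135,0,0,0)]))
E
```

```text
[ 0.44503163 -0.09267505  0.17650052] [-3.62772292e-03  8.49251313e-02  9.96380356e-01  8.65124849e-04] [ 0.99  0.43 -1.1   2.08  0.48  0.92  1.02] ex -0.06258845176535174 ey -0.030895882113096983
```

View pics/m4.png

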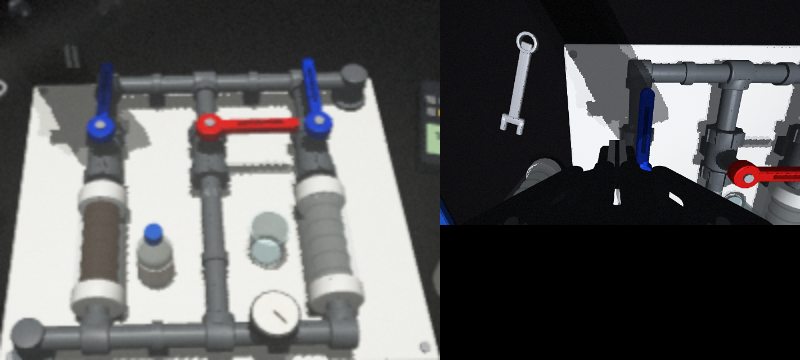

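Wrist view: the fingertips (613,150) are right of the duty arm (645,120) with a clear gap, and the standby lever is still open. Descending and sweeping clockwise.

Call:
drive_tool:
  series: [-1, 0, -2, 33, 0, 0, 0, -1, 0, 0, 33, 0, 0, 0, -1, 0, 5, 0, 0, 0, 0, -1, 0, 5, 0, 0, 0, 0]

```text
t: 10.62
eef_pos: [0.4508, -0.0845, 0.1151]
tool_rot: [0.001, 0.086, 0.996, -0.0]
contact_force: [0.1, 0.2, -0.7]
gripper_width: 0.004
```

Call:
drive_tool:
  series: [-1, 2.3, 8.3, 0, 0, 0, 0.131, -1, 2.3, 8.3, 0, 0, 0, 0.131, -1, 2.3, 8.3, 0, 0, 0, 0.131, -1, 2.3, 8.3, 0, 0, 0, 0.131]

```text
t: 11.12
eef_pos: [0.4535, -0.0531, 0.1151]
tool_rot: [0.001, 0.344, 0.939, -0.002]
contact_force: [-0.2, -7.8, -0.2]
gripper_width: 0.004
```

Call:
drive_tool:
  series: [-1, 2.3, 8.3, 1, 0, 0, 0.131, -1, 2.3, 8.3, 1, 0, 0, 0.131, -1, 2.3, 8.3, 1, 0, 0, 0.131, -1, 2.3, 8.3, 0, 0, 0, 0.131, -1, 2.3, 8.3, 0, 0, 0, 0.131, -1, 2.3, 8.3, 0, 0, 0, 0.131]

```text
t: 11.88
eef_pos: [0.486, -0.0156, 0.1116]
tool_rot: [0.0, 0.677, 0.736, -0.002]
contact_force: [-6.1, -4.8, 2.4]
gripper_width: 0.002
```

```bash
python3 - <<'E'
from h import *
o=bot.get_obs();p=o['eef_pos'];s=np.array([.512,-.073]);r=p[:2]-s;a=np.radians(-9.9)
q=o['tool_rot'];print(p,q,o['contact_force'],'ex',r@[np.cos(a),np.sin(a)],'ey',r@[-np.sin(a),np.cos(a)],'xyaw',np.degrees(2*np.arctan2(q[2],q[1])))
E
```

```text
[ 0.48602736 -0.01558287  0.1116382 ] [ 1.42056741e-04  6.76858043e-01  7.36111118e-01 -1.89517000e-03] [-6.11394584 -4.7656895   2.40380127] ex -0.0354575695032726 ey 0.0520966955414625 xyaw 94.80260038229814
```

Call:
drive_tool:
  series: [-1, 2.3, 8.3, 0, 0, 0, 0.131, -1, 2, 7, 0, 0, 0, 0.12, -1, 0, 2, 0, 0, 0, 0, -1, 0, 0, 0, 0, 0, 0]

```text
t: 12.38
eef_pos: [0.5012, -0.0105, 0.1113]
tool_rot: [-0.001, 0.762, 0.648, -0.003]
contact_force: [-10.1, -2.6, 6.1]
gripper_width: -0.003
```

Call:
drive_tool:
  series: [-1, 0, 1.5, 0, 0, 0, 0, -1, 0, 1.5, 0, 0, 0, 0, -1, 0, 0, 0, 0, 0, 0]

```text
t: 12.75
eef_pos: [0.5016, -0.0105, 0.111]
tool_rot: [-0.002, 0.762, 0.648, -0.005]
contact_force: [-19.2, -0.4, 15.0]
gripper_width: 0.0
```

Call:
drive_tool:
  series: [-1, 0, 1.5, 0, 0, 0, 0, -1, 0, 1.5, 0, 0, 0, 0, -1, 0, 0, 0, 0, 0, 0]

```text
t: 13.12
eef_pos: [0.5018, -0.0105, 0.1107]
tool_rot: [-0.004, 0.762, 0.648, -0.007]
contact_force: [-27.4, -0.2, 21.9]
gripper_width: -0.001
```

At the stop: force is rising with no motion. Backing off, lifting and checking.

Call:
drive_tool:
  series: [-1, 0, -9, 0, 0, 0, 0, -1, 0, -9, 0, 0, 0, 0, -1, 0, 0, -45, 0, 0, 0, -1, 0, 0, -45, 0, 0, 0, -1, 0, 0, -45, 0, 0, 0, -1, 0, 0, -45, 0, 0, 0, -1, -45, 0, 0, 0, 0, 0, -1, -45, 0, 0, 0, 0, 0, -1, -45, 0, 0, 0, 0, 0, -1, -45, 0, 0, 0, 0, 0, -1, -45, 0, 0, 0, 0, 0, -1, -45, 0, 0, 0, 0, 0]

```text
t: 14.62
eef_pos: [0.4493, -0.2757, 0.2917]
tool_rot: [0.001, 0.762, 0.648, 0.001]
contact_force: [1.1, -0.5, 0.4]
gripper_width: -0.001
```

Call:
drive_tool:
  series: [-1, -45, 0, 0, 0, 0, 0, -1, -45, 0, 0, 0, 0, 0, -1, -45, 0, 0, 0, 0, 0, -1, -45, 0, 0, 0, 0, 0, -1, -45, 0, 0, 0, 0, 0, -1, -45, 0, 0, 0, 0, 0, -1, 0, 0, 0, 0, 0, 0]

```text
t: 15.5
eef_pos: [0.4034, -0.5451, 0.2907]
tool_rot: [0.001, 0.764, 0.645, -0.0]
contact_force: [-0.3, 0.3, 0.2]
gripper_width: 0.001
```

```bash
python3 - <<'E'
from h import *
o=bot.get_obs();print(o['t'],o['eef_pos'],o['contact_force'])
d=shot('top','t5.png');s=shot('scene','s5.png')
cv2.imwrite('pics/m5.png',np.hstack([cv2.resize(d['pixels'][80:310,150:450],(400,307)),cv2.resize(s['pixels'][120:304,180:420+80],(400,230))] if 0 else [cv2.resize(d['pixels'][80:310,150:450],(400,307)),cv2.resize(s['pixels'][120:320,190:450],(400,307))]))
def seg(im,x0,y0,x1,y1,lo=(105,130,50),hi=(130,255,255)):
    m=cv2.inRange(cv2.cvtColor(im,cv2.COLOR_BGR2HSV),lo,hi);k=np.zeros_like(m);k[y0:y1,x0:x1]=m[y0:y1,x0:x1]
    ys,xs=np.nonzero(k);return np.c_[xs,ys]
for n,c,b in(('top sb',d,(235,180,262,245)),('top du',d,(300,194,362,222)),('sc sb',s,(375,145,400,192)),('sc du',s,(270,172,330,194))):
    w=np.array([ray(c,u,v,.108)[:2] for u,v in seg(c['pixels'],*b)],np.float32)*1000
    vx,vy,x,y=cv2.fitLine(w,cv2.DIST_HUBER,0,.01,.01).ravel();print(n,len(w),np.degrees(np.arctan2(vy,vx)).round(1),(x.round(),y.round()))
E
```

```text
15.5 [ 0.40335895 -0.54508524  0.29065441] [-0.3473782   0.3484224   0.19170691]
top sb 259 -9.8 (np.float32(510.0), np.float32(189.0))
top du 257 79.6 (np.float32(519.0), np.float32(-29.0))
sc sb 294 -11.1 (np.float32(517.0), np.float32(188.0))
sc du 305 80.3 (np.float32(522.0), np.float32(-31.0))
```

View pics/m5.png

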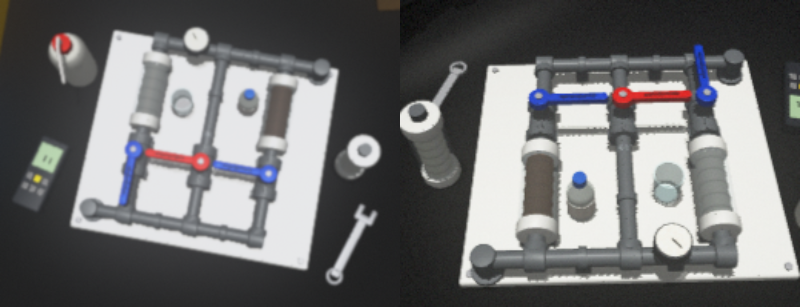

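Standby is in line with its pipe (−9.8°) and duty is straight across (79.6°). Red is unmoved and the bystanders are in place.

```bash
python3 -c "
from station import bot
print(bot.hand_in())"
```

```text
the job is handed in; nothing more can be done
None
```

The changeover is done and handed in. With the gripper shut, I pushed the standby lever fully open with the side of one fingertip, then pushed the spent filter's lever fully shut. Each push went on until the lever met its stop: force rose to about 26 N at the standby lever and 35 N at the spent one, with no further motion.

- **Lever angles:** the last pictures, taken with the arm clear, put the standby lever at −9.8° (top camera) and −11.1° (scene camera), against about −9.9° for its pipe. The spent filter's lever is at 79.6° and 80.3°, against about 80.1° for straight across. The two cameras differ by about 1°, which is within what they can resolve.
- **Everything else:** the red bypass lever is still shut. The loose things look unmoved in the pictures; I did not measure their positions again.
- **Time and contact:** it took about 15.6 s, and the arm was touching nothing at the end. No check failed.

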